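# Take the dicing cassette out of the middle of the stack

## Task

Three cutter cassettes lie stacked on the sloping stand: take the middle one, with the square grid, out and lay it flat in the steel tray, the same side up as before. Put the one that lay on top of it back on the bottom cassette, sliding it along until its round hole drops over the stand's pin and it lies flush. The bottom cassette stays on the stand, and the tub, jar and deli pots nearby stay where they are.

Things in the scene. Friction and masses are not known exactly. Their poses are not given: they have to be found in the camera images.
- stand: Fixed aluminium stand, 96 x 176 mm, z up, origin at table height under its middle. Its 62 x 170 mm deck slopes 30 deg: up-slope is (0.866, 0, 0.5), the normal (-0.5, 0, 0.866) in its frame; y runs along it. Two stops, at y = +-60 mm and 16 mm wide, rise 54 mm from the deck's low edge; the cassettes rest against them, 28 mm down-slope of the deck's middle; open between them.
- stand_seat (a point): Point on the deck's upper face at its middle, 42 mm above the table.
- pin_middle (a point): Point on the deck's upper face, 52 mm from its middle along the stand's +y. A fixed steel pin stands square to the deck here, clamped anywhere within 8 mm either way along the stand's y (never across it); no pose tells where. 10 mm in diameter, 28 mm tall (last 3 mm tapered to 6 mm): it stands 8 mm out of the bottom cassette when that lies alone.
- top_cassette: Upper cassette with a wide flat slicing blade: white frame, loose, 0.08 to 0.17 kg, 56 (x) x 150 (y) x 20 (z) mm. Origin: centre of the underside; z out of the upper face, x up-slope at the start. Round through hole of 13 mm at x = 0, y = +52 mm. Grip it across its 56 mm width. At the start it lies above the pin's tip; only the stops hold it.
- middle_cassette: Middle cassette at the start, with a square dicing grid; same size, weight and axes as the top cassette, but its hole is a slot, 13 (x) x 29 (y) mm, centred at y = +52 mm. The pin stands 8 mm into it from below: lift it square to the deck.
- bottom_cassette: Bottom cassette, with parallel cross blades; same size, axes and slot as the middle one, 0.12 kg. It lies on the deck, with the pin through its slot.
- tray: Fixed shallow steel tray on the table, 150 (x) x 220 (y) mm, rim 16 mm high, inside 144 x 214 mm, inner floor 3 mm above the table. Origin: centre of the underside, z up. It stands on the robot's left or right of the stand; the kraft tub is on the other side.
- kraft_tub: Bystander: brown paper tub with a lid, 116 mm in diameter, 57 mm high; origin at the centre of its underside. The table at the front left, about 0.40 m ahead of the robot and 0.25 m to its left, is free in every case.
- spice_jar_2: Bystander: spice jar with a yellow cap, 45 mm in diameter, 100 mm high, behind the stand; origin at the centre of its underside.
- deli_2: Bystander: small orange deli pot, 81 mm in diameter, 45 mm high, at the back; origin at the centre of its underside.
- deli_3: Bystander: green deli pot, 63 mm in diameter, 39 mm high, at the back; origin at the centre of its underside.
Not all that is in view belongs to the job. Several things have the shape of the stand; the one meant has the colours described above.

How it is judged:
By the outcome, as a careful person would: the job done as asked, in the order asked, and still so for the second after the job is handed in, with the robot touching nothing.
It also fails if it takes over 70 s, if anything falls off the work surface, if the arm or the gripper's body presses on something with over 40 N, if the wrist force passes 120 N, or if a joint passes its speed limit or range.

## Robot

A 6-joint arm with a two-finger parallel gripper is mounted at the origin on a cart in front of the work surface, level with it; the furniture and walls round the work are solid. World frame = base frame: x ahead of the robot, y to its left, z up, the work surface at z = 0. Lengths are in m, angles in degrees, forces in N, time in s.
With the tool pointing down it reaches from about 0.3 to 0.95 m from the base axis. Payload 3.1 kg.
Tool frame: the origin (TCP) lies at the very end of the fingers, on their centre line; the grasp point (between the pads) lies 19 mm behind it; z points along the fingers, y is the line along which they close (so a half turn about z gives the same grasp; the last joint's range is limited). The gripper opens to 85 mm and grips with 20 to 120 N. Pads are 22 mm wide; open, the fingers measure 114 mm over their backs; the gripper's body (76 mm by 85 mm) begins 54 mm behind the grasp point. The pads swing forward as they close: fully open they stand 13 mm farther back than shut.
Start: joints at [-3.994, 17.653, 93.61, -0, 68.738, -3.994], TCP at [0.625, -0, 0.231] pointing down, gripper open.
Joint ranges: [-175.34, 175.34], [-45.06, 112.39], [2.9, 150.54], [-68.45, 248.45], [3.09, 151.38], [-168.51, 168.51]. Speed limits (degrees/s): [159.86, 159.86, 180, 180, 180, 180].

## Interface

Orientations are given as [roll, pitch, yaw] about the fixed x, y, z axes, in that order (R = Rz(yaw) Ry(pitch) Rx(roll)).
In Python, from cell import ctrl gives the robot as it stands.
- The arm moves only by the shell command python3 -m inch 'ROWS' [FORCE]. ROWS is JSON, a list of rows, each a list of 3 entries, a list of its own where there are three numbers: the shift along the tool's x, y, z in units of 0.08 m (1.0 is 0.08 m), then the turn, a rotation vector about the tool's x, y, z in units of pi rad (1.0 is pi rad), then the opening, from 0 (shut) to 1 (fully open). In form: [[[tx, ty, tz], [rx, ry, rz], grip], ...]. A call has 1 to 5 rows; each row shifts and turns the commanded pose from where the row before left it, along the tool's axes as they then stand; what a row does not reach is not made up. A row lasts 1/10 s, in which the tool goes at most 50 mm and 8.59 degrees, less where a joint would pass 70% of its speed; a pose out of reach is approached as far as the arm can. A call with a number of a shift or a turn outside -1 to 1 is refused whole. A call with a gripper value outside its range is refused whole. The fingers move at their own pace and stop on an object; FORCE is the grip in N (left out, the last holds). Time passes only in rows, so rows that do not move let the fingers close. It gives the time, the measured TCP pose, the force, the opening and the grip force at its end, in the units of the state.
- ctrl.read_state(): the state, without advancing time (a new reading comes with each control period).
- ctrl.camera(name): name is "scene" or "side" or "wrist"; returns the picture (480x640x3 uint8, red, green, blue); there is no depth.
- ctrl.camera_model(name): a dict with "vertical_fov" (degrees; the focal length in pixels is half the picture's height over the tangent of half this angle, whatever the lens; pixels are square), "cx", "cy" (the principal point, pixels), "k1" (the pictures are not rectified: a ray, as slopes to the right and down, at radius r is drawn at 1 + k1 r^2 times it, then the intrinsics apply), "R" (3x3) and "t" (3): a world point X has camera coordinates R X + t. Camera axes: x right, y down, z forward; pixel columns grow to the right and rows downward; lengths in m; the calibration is good to about 2 mm. A picture is of the moment at which its call begins: read the wrist's pose just before it. camera_model takes no time and is no camera call; for the wrist camera it gives the pose at the moment of the call.
- ctrl.hand_in(): hands the job in; it is judged then, once.
The state is a dict: "time": time; "joint_pos": joint angles; "qvel": joint speeds; "joint_efforts": joint torques, N m; "ee_pos": TCP position; "orientation": TCP orientation; "wrist_force": force on the tool from outside, world axes, zero at the start; "moment": the same for the moment, N m; "finger_gap": finger opening in m; "grip_force": force on a finger pad.
Only numpy, scipy, OpenCV 4.12 (cv2) and the standard library are available. Lean on these libraries where they do the work, as an engineer would, in place of code of your own. Each camera call takes 0.05 s, during which the arm holds its last target. There are 200 camera calls.

## Working session

There is one attempt and no reset: what is moved stays moved. The work goes in short steps, Python scripts to look and compute and a shell command to move; the robot and the scene stay as the last step left them, time stands still between calls to the robot, and variables do not carry over. Pictures are saved under pics/ and viewed, at most 10 in all, crops included, and the job is handed in when it is done.

```bash
ls; mkdir -p pics; python3 - <<'E'
from cell import ctrl
import cv2
s=ctrl.read_state();print(s)
for n in("scene","side"):
    im=ctrl.camera(n);cv2.imwrite(f"pics/{n}0.png",im[:,:,::-1]);print(n,ctrl.camera_model(n))
E
```

```text
pics
{'time': 0.0, 'joint_pos': array([-3.99305733e+00,  1.77044668e+01,  9.36896829e+01, -7.15945483e-04,
        6.87360736e+01, -3.99452699e+00]), 'qvel': array([-0.0247117 , -0.00563081, -0.07785879,  0.03213288, -0.02130259,
       -0.00142579]), 'joint_efforts': array([ 1.43707580e-04, -4.15252447e+01, -2.76667070e+01, -1.74997494e-04,
        1.01000658e-02, -1.14578896e-05]), 'ee_pos': array([6.24184598e-01, 3.09136706e-05, 2.30046121e-01]), 'orientation': array([-1.79870047e+02, -8.40650587e-03,  9.00017205e+01]), 'wrist_force': array([-0.17876721, -0.47856701,  0.76175942]), 'moment': array([-0.02625592, -0.0062758 , -0.0295552 ]), 'grip_force': 0.0, 'finger_gap': 0.08558735962437694}
scene {'vertical_fov': 45.749340143978436, 'cx': 315.7135962841249, 'cy': 238.9468952134761, 'k1': -0.028032856417012853, 'R': array([[ 0.6261157 , -0.77969969, -0.00689349],
       [-0.31968515, -0.24863036, -0.9143218 ],
       [ 0.71118249,  0.57467498, -0.40492979]]), 't': array([-0.24774217,  0.30473593,  0.98197268])}
side {'vertical_fov': 52.917965574171696, 'cx': 334.07944703519155, 'cy': 234.3441673127682, 'k1': 0.0027489775858876263, 'R': array([[-0.85298825, -0.52166171,  0.01673658],
       [-0.30862661,  0.47826797, -0.82219789],
       [ 0.42090458, -0.70649049, -0.56895564]]), 't': array([0.54653489, 0.17125729, 1.1923962 ])}
```

View pics/scene0.png

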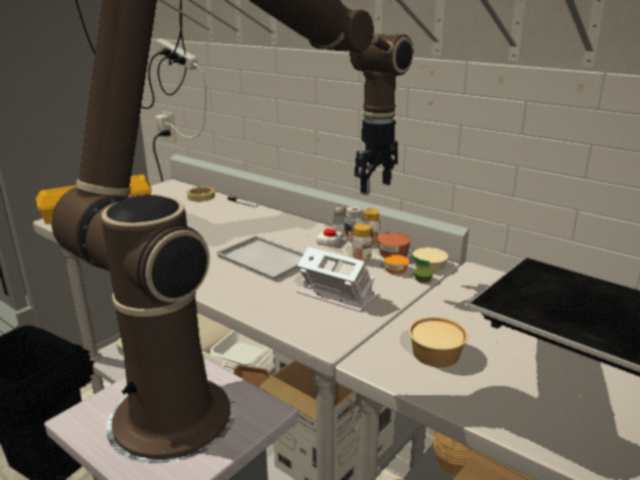

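View pics/side0.png

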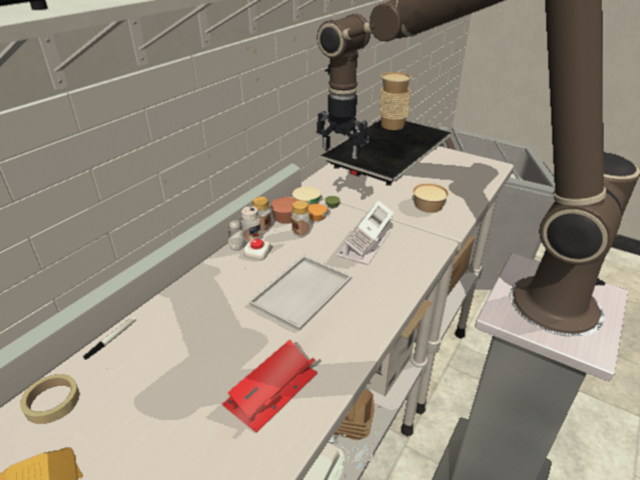

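Scene picture: white stack on the aluminium stand at about (335,277), with the tray at (262,257) and the kraft tub at (438,340). Side picture: the stand at (365,230), and a stand-shaped red thing at (270,385). The white/aluminium one fits the description and the red one doesn't. I'll measure it roughly and confirm with a crop.

```bash
cat > h.py <<'E'
import numpy as np, cv2
from cell import ctrl
from scipy.spatial.transform import Rotation as Ro
def K(m):
    f=240/np.tan(np.radians(m["vertical_fov"]/2)); return f,m["cx"],m["cy"],m["k1"]
def ray(m,u,v):
    f,cx,cy,k=K(m); d=np.array([(u-cx)/f,(v-cy)/f]); p=d.copy()
    for _ in range(20): p=d/(1+k*(p@p))
    R=np.array(m["R"]); return -R.T@np.array(m["t"]), R.T@np.array([*p,1])
def onz(m,u,v,z):
    c,d=ray(m,u,v); return c+d*(z-c[2])/d[2]
def onpl(m,u,v,P,n):
    c,d=ray(m,u,v); return c+d*((np.asarray(P)-c)@n)/(d@n)
def tri(obs):
    A=np.zeros((3,3));b=np.zeros(3)
    for m,u,v in obs:
        c,d=ray(m,u,v); d=d/np.linalg.norm(d); M=np.eye(3)-np.outer(d,d); A+=M;b+=M@c
    x=np.linalg.solve(A,b); return x,[proj(m,x)-np.array([u,v]) for m,u,v in obs]
def proj(m,X):
    f,cx,cy,k=K(m); p=np.array(m["R"])@X+np.array(m["t"]); p=p[:2]/p[2]; p=p*(1+k*(p@p)); return np.array([cx+f*p[0],cy+f*p[1]])
E
python3 - <<'E'
from h import *
np.set_printoptions(precision=4,suppress=True)
a,b=ctrl.camera_model("scene"),ctrl.camera_model("side")
print(-np.array(a["R"]).T@a["t"],-np.array(b["R"]).T@b["t"])
print(onz(a,335,277,.05),onz(b,365,230,.05))
print("tray scene",[onz(a,*p,.016)[:2] for p in((218,252),(258,237),(300,264))])
print("tray side",[onz(b,*p,.016)[:2] for p in((251,294),(305,258),(350,287),(296,327))])
print("tub",onz(b,430,190,.057),onz(a,438,328,.057))
S=cv2.imread("pics/scene0.png")[220:330,255:475];T=cv2.imread("pics/side0.png")[180:290,280:500]
o=np.vstack([cv2.resize(x,(600,300),interpolation=cv2.INTER_CUBIC) for x in(S,T)]);cv2.imwrite("pics/c0.png",o)
im=ctrl.camera("wrist");cv2.imwrite("pics/w0.png",im[:,:,::-1])
m=ctrl.camera_model("wrist");print(m,proj(m,np.array([.6,0,.05])))
E
```

```text
[-0.4458 -0.6817  0.6745] [0.0172 1.0456 0.8101]
[0.5064 0.0302 0.05  ] [0.5176 0.0363 0.05  ]
tray scene [array([0.4786, 0.4083]), array([0.6193, 0.3931]), array([0.5602, 0.1844])]
tray side [array([0.6416, 0.3884]), array([0.612 , 0.1978]), array([0.4503, 0.2355]), array([0.4849, 0.4204])]
tub [ 0.4469 -0.2671  0.057 ] [ 0.4481 -0.2687  0.057 ]
{'vertical_fov': 59.54494617577765, 'cx': 319.07826745555246, 'cy': 232.9329635364264, 'k1': -0.05981652652284584, 'R': array([[ 1.    , -0.0011, -0.0018],
       [-0.0005, -0.951 ,  0.3092],
       [-0.0021, -0.3092, -0.951 ]]), 't': array([-0.624 , -0.0391,  0.3811])} [288.6196 202.6762]
```

View pics/c0.png

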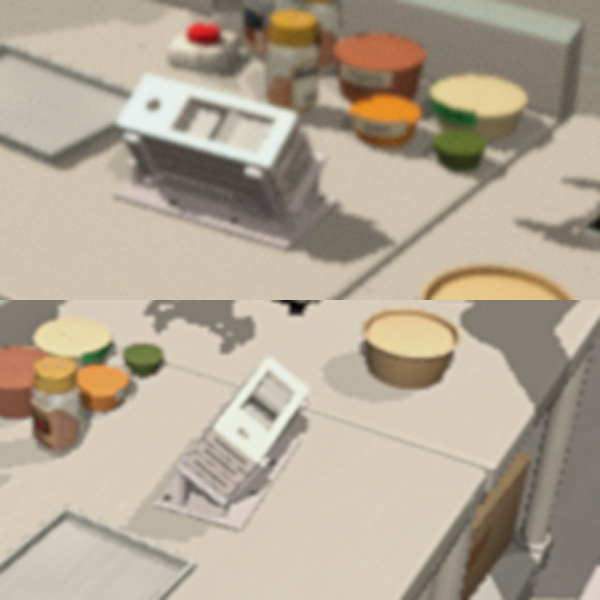

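View pics/w0.png

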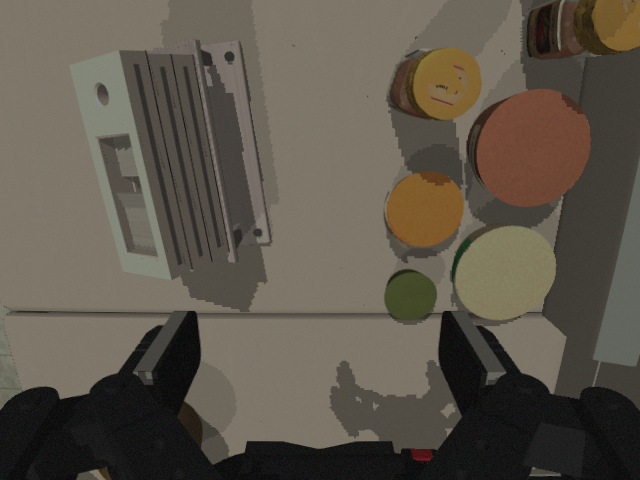

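The crop confirms it: a white cassette with hole and blade on the aluminium stand. In the wrist view (right = +x, up = +y) its top face has corners at about (72,65), (120,52), (178,276) and (125,270), with the hole at (102,94). Next, corner extraction.

```bash
python3 - <<'E'
from h import *
np.set_printoptions(precision=4,suppress=True)
im=cv2.imread("pics/w0.png");g=im.astype(int)
hsv=cv2.cvtColor(im,cv2.COLOR_BGR2HSV)
roi=im[50:285,60:200].reshape(-1,3)
print(im[80,85],im[250,140],im[65,115],im[150,160],im[150,50],im[270,150])
mask=((g[:,:,2]-g[:,:,0]<6)&(g[:,:,1]>110)).astype(np.uint8); mask[:,200:]=0; mask[290:]=0
mask=cv2.morphologyEx(mask,cv2.MORPH_OPEN,np.ones((3,3)))
cs,_=cv2.findContours(mask,cv2.RETR_EXTERNAL,cv2.CHAIN_APPROX_NONE)
c=max(cs,key=cv2.contourArea);print(cv2.contourArea(c),len(cs))
q=cv2.approxPolyDP(cv2.convexHull(c),8,True)[:,0];print(q.tolist())
# hole
h=(~mask.astype(bool)).astype(np.uint8)[75:115,85:120];n,l,st,ce=cv2.connectedComponentsWithStats(h);print(st,ce+[85,75])
E
```

```text
[119 135 131] [79 87 93] [121 136 131] [69 75 80] [104 117 123] [122 137 133]
20.5 1
[[95, 98]]
[[  10   23    6    7   30]
 [   0    0   35   40 1370]] [[ 97.3    101.2   ]
 [102.1029  94.3533]]
```

```bash
cat >> h.py <<'E'
def quad(im,box,f):
    """4 edge-line-fitted corners of the largest mask blob in box (x0,y0,x1,y1)"""
    m=np.zeros(im.shape[:2],np.uint8);x0,y0,x1,y1=box;m[y0:y1,x0:x1]=f(im.astype(int))[y0:y1,x0:x1]
    m=cv2.morphologyEx(m,cv2.MORPH_OPEN,np.ones((3,3)))
    c=max(cv2.findContours(m,cv2.RETR_EXTERNAL,cv2.CHAIN_APPROX_NONE)[0],key=cv2.contourArea)
    hull=cv2.convexHull(c);e=.02
    while True:
        q=cv2.approxPolyDP(hull,e*cv2.arcLength(hull,True),True)[:,0].astype(float)
        if len(q)<=4: break
        e*=1.2
    L=[]
    P=c[:,0].astype(float)
    for i in range(4):
        a,b=q[i],q[(i+1)%4];d=(b-a)/np.linalg.norm(b-a);s=(P-a)@d/np.linalg.norm(b-a);w=abs((P-a)@[-d[1],d[0]])
        v=cv2.fitLine(P[(s>.1)&(s<.9)&(w<5)].astype(np.float32),cv2.DIST_HUBER,0,.01,.01).ravel().astype(float);L.append(np.cross([v[2],v[3],1],[v[2]+v[0],v[3]+v[1],1]))
    X=[np.cross(L[i-1],L[i]) for i in range(4)]
    return np.array([x[:2]/x[2] for x in X]),m
E
python3 - <<'E'
from h import *
np.set_printoptions(precision=4,suppress=True)
im=cv2.imread("pics/w0.png")
q,m=quad(im,(55,40,200,290),lambda g:(g[:,:,2]-g[:,:,0]<16)&(g[:,:,1]>122)); print(q,m.sum())
n,l,st,ce=cv2.connectedComponentsWithStats(1-m);hc=[(s,c) for s,c in zip(st,ce) if 100<s[4]<800];print(hc)
mw=ctrl.camera_model("wrist")
# order: upslope(+x), +y
q=q[np.argsort(q[:,1])]; A,B=sorted(q[:2].tolist()),sorted(q[2:].tolist())
yaw=0
nz=lambda w:np.array([-.5*np.cos(w),-.5*np.sin(w),.866])
def solve(yaw,Pc):
    n=nz(yaw); return np.array([onpl(mw,*p,Pc,n) for p in A+B])
# plane: seat + 60mm n ; seat in world = (X,Y,.042); cassette mid = seat
X=np.array([.5,.03])
for _ in range(30):
    Pc=np.array([*X,.042])+.06*nz(yaw); W=solve(yaw,Pc); c=W.mean(0)
    d=(W[0]-W[2])+(W[1]-W[3]); yaw=np.arctan2(-d[0],d[1]); X=(c-.06*nz(yaw))[:2]
print("yaw",np.degrees(yaw),"seat",X,W,"len",np.linalg.norm(W[0]-W[2]),np.linalg.norm(W[1]-W[3]),"wid",np.linalg.norm(W[0]-W[1]),np.linalg.norm(W[2]-W[3]))
c60=np.r_[X,.042]+.06*nz(yaw)
for n_ in("scene","side"):
    mm=ctrl.camera_model(n_);ex=np.array([.866*np.cos(yaw),.866*np.sin(yaw),.5]);ey=np.array([-np.sin(yaw),np.cos(yaw),0])
    print(n_,[proj(mm,c60+a*.028*ex+b*.075*ey).round(1).tolist() for a,b in((-1,1),(1,1),(-1,-1),(1,-1))])
if hc:print("hole",onpl(mw,*hc[0][1],c60,nz(yaw)), "expect",c60+.052*ey)
E
```

```text
[[ 68.6167  65.2102]
 [116.9556  50.6161]
 [169.5645 279.034 ]
 [122.2358 270.2623]] 6704
[(array([ 94,  82,  15,  25, 251], dtype=int32), array([101.5777,  93.1952]))]
yaw 6.332964829873078 seat [0.518  0.0347] [[ 0.4564  0.1029  0.0803]
 [ 0.5035  0.1082  0.1076]
 [ 0.4729 -0.0454  0.0803]
 [ 0.5199 -0.0402  0.1076]] len 0.14929649934548217 0.14936429194575807 wid 0.05471842337091589 0.05460965038913644
scene [[297.2, 264.7], [308.4, 246.4], [353.3, 280.5], [364.0, 260.9]]
side [[374.2, 239.8], [357.6, 226.3], [393.2, 212.6], [378.0, 200.2]]
hole [0.4843 0.0841 0.0951] expect [0.4825 0.083  0.094 ]
```

```bash
cat >> h.py <<'E'
YAW=np.radians(6.33); SEAT=np.array([.518,.0347,.042])
EX=np.array([.866*np.cos(YAW),.866*np.sin(YAW),.5]);EY=np.array([-np.sin(YAW),np.cos(YAW),0]);EN=np.cross(EX,EY)
RG=np.column_stack([EY,EX,-EN])          # tool axes for gripping on the stand
def P(x,y,n): return SEAT+x*EX+y*EY+n*EN # metres in deck frame
def flat(yawdeg): # tool down, tool x along heading yaw+90
    return Ro.from_euler("xyz",[180,0,90+yawdeg],degrees=True).as_matrix()
def go(pos,R):
    s=ctrl.read_state();C=Ro.from_euler("xyz",s["orientation"],degrees=True).as_matrix();d=np.asarray(pos)-s["ee_pos"]
    rv=Ro.from_matrix(C.T@R).as_rotvec()
    print("t",round(s["time"],2),"F",np.round(s["wrist_force"],1),"gap",round(s["finger_gap"],4),"grip",round(s["grip_force"],1))
    print(" deck xyz mm",np.round(np.array([EX,EY,EN])@(s["ee_pos"]-SEAT)*1e3,1),"ee",np.round(s["ee_pos"],4))
    print(" turn(pi)",np.round(rv/np.pi,4)," shift units: now-axes",np.round(C.T@d/.08,3)," after-turn axes",np.round(R.T@d/.08,3))
E
python3 - <<'E'
from h import *
go(P(0,0,.16),RG)
E
```

```text
t 0.15 F [-0.3  0.3  0.6] gap 0.0853 grip 0.0
 deck xyz mm [182.4 -46.2 112.1] ee [0.6244 0.     0.2303]
 turn(pi) [-0.1671  0.0091 -0.0344]  shift units: now-axes [ 0.323 -2.322  0.626]  after-turn axes [ 0.577 -2.28  -0.598]
```

```bash
python3 -m inch '[[[0,0,0],[-0.0334,0.0018,-0.0069],1],[[0,0,0],[-0.0334,0.0018,-0.0069],1],[[0,0,0],[-0.0334,0.0018,-0.0069],1],[[0,0,0],[-0.0334,0.0018,-0.0069],1],[[0,0,0],[-0.0334,0.0018,-0.0069],1]]' 40; python3 -m inch '[[[0.115,-0.456,-0.12],[0,0,0],1],[[0.115,-0.456,-0.12],[0,0,0],1],[[0.115,-0.456,-0.12],[0,0,0],1],[[0.115,-0.456,-0.12],[0,0,0],1],[[0.115,-0.456,-0.12],[0,0,0],1]]'; python3 -m inch '[[[0,0,0],[0,0,0],1],[[0,0,0],[0,0,0],1]]'
python3 - <<'E'
from h import *
go(P(0,0,.16),RG)
im=ctrl.camera("wrist");cv2.imwrite("pics/w1.png",im[:,:,::-1])
im=cv2.imread("pics/w1.png")
m=ctrl.camera_model("wrist")
q,k=quad(im,(0,0,640,400),lambda g:(g[:,:,2]-g[:,:,0]<16)&(g[:,:,1]>122))
for p in q:
    w=onpl(m,*p,P(0,0,.06),EN)-SEAT;print(p.round(1),np.round(np.array([EX,EY,EN])@w*1e3,1))
E
```

```text
time: 0.65
ee_pos: [0.6248, -0.0, 0.2316]
orientation: [149.7, 0.1, 96.4]
wrist_force: [0.4, 0.4, 0.1]
finger_gap: 0.0854
grip_force: 0.0
time: 1.15
ee_pos: [0.4373, 0.0258, 0.1804]
orientation: [150.0, 0.0, 96.3]
wrist_force: [0.1, 0.6, 0.2]
finger_gap: 0.0856
grip_force: 0.0
time: 1.35
ee_pos: [0.4384, 0.0256, 0.181]
orientation: [149.9, 0.1, 96.3]
wrist_force: [0.7, -0.6, 1.0]
finger_gap: 0.085
grip_force: 0.0
t 1.35 F [ 0.7 -0.6  1. ] gap 0.085 grip 0.0
 deck xyz mm [  0.2  -0.2 160.4] ee [0.4384 0.0256 0.181 ]
 turn(pi) [0.0006 0.0002 0.0002]  shift units: now-axes [ 0.003 -0.002  0.006]  after-turn axes [ 0.003 -0.002  0.006]
[369.4 108. ] [31.3 73.2 60. ]
[361.2 340. ] [ 31.3 -75.9  60. ]
[280. 340.] [-23.1 -75.7  60. ]
[271.6 108. ] [-23.4  73.2  60. ]
```

View pics/w1.png

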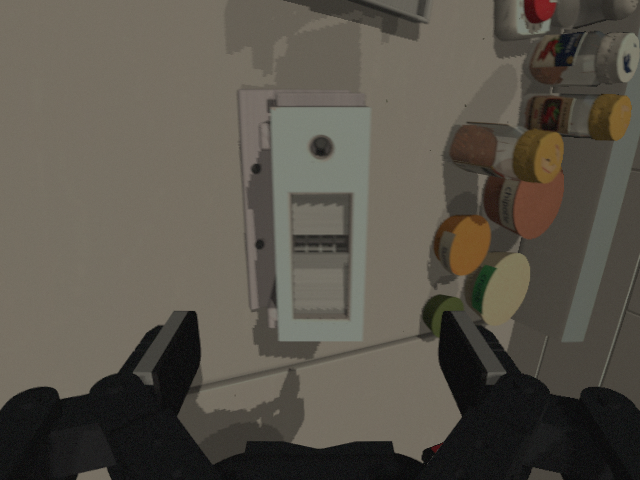

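Square-on wrist view: the face spans (272,108) to (369,340), with the hole at (320,146). Its apparent centre is 4 mm up-slope of my estimate, so I'll triangulate the corners across the views.

```bash
python3 - <<'E'
from h import *
np.set_printoptions(precision=4,suppress=True)
m1=ctrl.camera_model("wrist")
m0=dict(m1,R=np.array([[1,-.0011,-.0018],[-.0005,-.951,.3092],[-.0021,-.3092,-.951]]),t=np.array([-.624,-.0391,.3811]))
q0=[(68.6,65.2),(117,50.6),(169.6,279),(122.2,270.3)];q1=[(271.6,108),(369.4,108),(361.2,340),(280,340)]
q0.append((101.6,93.2));q1.append((320.,146.))
W=[]
for a,b in zip(q0,q1):
    x,r=tri([(m0,*a),(m1,*b)]);W.append(x);print(x,np.array([EX,EY,EN])@(x-SEAT)*1e3,np.abs(r).max())
W=np.array(W);print("centre",W[:4].mean(0)); n=np.cross(W[1]-W[2],W[0]-W[1]);print(n/np.linalg.norm(n),EN)
# side/scene views
for nm,c in(("scene",(255,220,220,110)),("side",(280,180,220,110))):
    im=cv2.imread(f"pics/{nm}0.png");q,k=quad(im,(290,235,375,290) if nm=="scene" else (340,190,410,255),lambda g:(g[:,:,1]>185)&(g[:,:,2]-g[:,:,0]<8));print(nm,q.tolist(),k.sum())
E
```

```text
[0.4589 0.1023 0.0847] [-23.0803  73.6644  62.6475] 0.7212136185924152
[0.5054 0.1074 0.1119] [31.0417 73.6657 62.7622] 0.747684213229661
[ 0.5214 -0.0388  0.112 ] [ 30.9189 -73.4017  62.9274] 0.8004781371331546
[ 0.4752 -0.0438  0.0852] [-22.7366 -73.2948  63.0116] 0.6541638774745593
[0.4851 0.0838 0.0967] [ 3.6846 52.4771 61.0391] 0.49607303624091514
centre [0.4902 0.0318 0.0984]
[-0.4989 -0.0542  0.865 ] [-0.497  -0.0551  0.866 ]
scene [[296.3993976381989, 265.06504932993334], [308.2067393395058, 247.13312051418933], [357.21037633940057, 261.6417384754083], [354.2818895321543, 278.17848249832787]] 709Traceback (most recent call last):
  File "<stdin>", line 13, in <module>
  File "h.py", line 25, in quad
    c=max(cv2.findContours(m,cv2.RETR_EXTERNAL,cv2.CHAIN_APPROX_NONE)[0],key=cv2.contourArea)
ValueError: max() iterable argument is empty
```

```bash
python3 -m inch '[[[0,0.03,0.42],[0,0,0],1],[[0,0,0.42],[0,0,0],1],[[0,0,0.35],[0,0,0],1],[[0,0,0.2],[0,0,0],1],[[0,0,0.08],[0,0,0],1]]' 40;  python3 -m inch '[[[0,0,0],[0,0,0],1]]'
python3 - <<'E'
from h import *
go(P(0.0025,0,.042),RG)
for n in("side","wrist"):
    cv2.imwrite(f"pics/{n}2.png",ctrl.camera(n)[:,:,::-1])
T=cv2.imread("pics/side2.png")[150:270,290:450];w=cv2.imread("pics/wrist2.png")
cv2.imwrite("pics/c2.png",np.hstack([cv2.resize(T,(400,300),interpolation=cv2.INTER_CUBIC),cv2.resize(w,(400,300))]))
E
```

```text
time: 1.9
ee_pos: [0.5022, 0.0319, 0.0796]
orientation: [149.9, 0.1, 96.3]
wrist_force: [-0.6, 0.1, 0.1]
finger_gap: 0.0851
grip_force: 0.0
time: 2.0
ee_pos: [0.5019, 0.0319, 0.0802]
orientation: [149.9, 0.0, 96.3]
wrist_force: [0.8, 1.1, -0.2]
finger_gap: 0.0852
grip_force: 0.0
t 2.0 F [ 0.8  1.1 -0.2] gap 0.0852 grip 0.0
 deck xyz mm [ 5.  -1.  41.3] ee [0.5019 0.0319 0.0802]
 turn(pi) [0.0004 0.0003 0.    ]  shift units: now-axes [ 0.012 -0.031 -0.009]  after-turn axes [ 0.012 -0.031 -0.009]
```

View pics/c2.png

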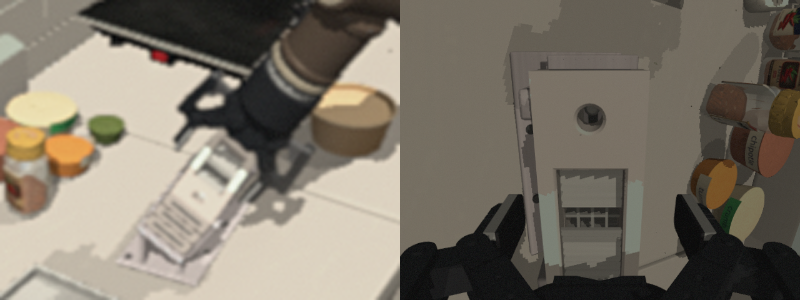

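Side/wrist pair: the fingers straddle the stack. In the wrist half the face spans columns 535–645 (centre 590) and the fingers' middle is at 600, so the tool is ~4–5 mm too far up-slope. I'll shift it, close and lift square to the deck.

```bash
python3 -m inch '[[[0,-0.04,-0.01],[0,0,0],1],[[0,0,0],[0,0,0],0.4],[[0,0,0],[0,0,0],0.2],[[0,0,0],[0,0,0],0.2],[[0,0,0],[0,0,0],0.2]]' 40;  python3 -m inch '[[[0,0,0],[0,0,0],0.2],[[0,0,0],[0,0,0],0.2],[[0,0,-0.05],[0,0,0],0.2],[[0,0,-0.1],[0,0,0],0.2],[[0,0,-0.1],[0,0,0],0.2]]'
python3 - <<'E'
from h import *
go(P(0.001,0,.16),RG)
E
```

```text
time: 2.6
ee_pos: [0.4966, 0.0318, 0.0806]
orientation: [149.8, 0.1, 96.3]
wrist_force: [-5.2, -1.2, 6.4]
finger_gap: 0.0551
grip_force: 40.4
time: 3.1
ee_pos: [0.4862, 0.0308, 0.0973]
orientation: [149.9, 0.0, 96.3]
wrist_force: [1.0, -0.1, -1.0]
finger_gap: 0.0546
grip_force: 43.4
t 3.1 F [ 1.  -0.1 -1. ] gap 0.0546 grip 43.4
 deck xyz mm [-0.1 -0.4 63.9] ee [0.4862 0.0308 0.0973]
 turn(pi) [0.0003 0.0002 0.0002]  shift units: now-axes [ 0.004  0.015 -1.201]  after-turn axes [ 0.005  0.013 -1.201]
```

```bash
python3 -m inch '[[[0,0,-0.35],[0,0,0],0.2],[[0,0,-0.35],[0,0,0],0.2],[[0,0,0],[0,0,0],0.2]]'
python3 - <<'E'
from h import *
np.set_printoptions(precision=4,suppress=True)
go([.38,.25,.12],flat(-10))
im=ctrl.camera("wrist");cv2.imwrite("pics/w3.png",im[:,:,::-1])
b=ctrl.camera_model("side");a=ctrl.camera_model("scene")
for nm,m,box in(("side",b,(240,250,360,335)),("scene",a,(210,230,310,285))):
    im=cv2.imread(f"pics/{nm}0.png"); 
    q,k=quad(im,box,lambda g:(g[:,:,2]-g[:,:,0]<(12)));W=np.array([onz(m,*p,.012)[:2] for p in q])
    print(nm,q.round(1).tolist(),k.sum());print(W,[np.linalg.norm(W[i]-W[i-1]) for i in range(4)],W.mean(0))
E
```

```text
time: 3.4
ee_pos: [0.4595, 0.0274, 0.1486]
orientation: [149.6, 0.2, 96.4]
wrist_force: [0.6, -0.4, -1.4]
finger_gap: 0.0549
grip_force: 43.6
t 3.4 F [ 0.6 -0.4 -1.4] gap 0.0549 grip 43.6
 deck xyz mm [  2.3  -0.8 121.8] ee [0.4595 0.0274 0.1486]
 turn(pi) [ 0.1679 -0.0233  0.0889]  shift units: now-axes [ 2.876 -0.763 -0.042]  after-turn axes [ 2.568 -1.462  0.358]
side [[260.5, 251.0], [259.8, 251.0], [259.7, 252.0], [260.4, 252.1]] 17
[[0.736  0.2336]
 [0.7377 0.2346]
 [0.7351 0.2383]
 [0.733  0.2377]] [np.float64(0.005124203173759909), np.float64(0.001969163208665807), np.float64(0.004513768374810095), np.float64(0.0021675610979264128)] [0.7354 0.2361]
scene [[308.9, 250.8], [309.0, 269.2], [300.9, 271.4], [295.3, 263.2]] 243
[[0.6438 0.2233]
 [0.5573 0.152 ]
 [0.5353 0.1606]
 [0.5621 0.2024]] [np.float64(0.08428935170013341), np.float64(0.11202468512135191), np.float64(0.02363014984677872), np.float64(0.04964235537672396)] [0.5746 0.1846]
```

```bash
python3 -m inch '[[[0.2,-0.1,0],[0,0,0],0.2],[[0.4,-0.1,0],[0,0,0],0.2],[[0.45,-0.1,0],[0,0,0],0.2],[[0.45,-0.1,0],[0,0,0],0.2],[[0.45,-0.1,0],[0,0,0],0.2]]';python3 -m inch '[[[0.45,-0.1,0],[0,0,0],0.2],[[0.3,-0.1,0],[0,0,0],0.2],[[0.18,-0.06,0],[0,0,0],0.2],[[0,0,0],[0.028,-0.0039,0.0148],0.2],[[0,0,0],[0.028,-0.0039,0.0148],0.2]]'
python3 -m inch '[[[0,0,0],[0.028,-0.0039,0.0148],0.2],[[0,0,0],[0.028,-0.0039,0.0148],0.2],[[0,0,0],[0.028,-0.0039,0.0148],0.2],[[0,0,0],[0.028,-0.0039,0.0148],0.2],[[0,0,0],[0,0,0],0.2]]'
python3 - <<'E'
from h import *
go([.38,.25,.005],flat(-10))
E
```

```text
time: 3.95
ee_pos: [0.4157, 0.1481, 0.1266]
orientation: [150.4, 0.1, 96.3]
wrist_force: [0.7, -0.6, -1.6]
finger_gap: 0.0551
grip_force: 43.6
time: 4.45
ee_pos: [0.3903, 0.213, 0.116]
orientation: [160.9, -0.8, 91.0]
wrist_force: [1.2, -1.9, -0.6]
finger_gap: 0.0549
grip_force: 43.6
time: 4.95
ee_pos: [0.3954, 0.2127, 0.1174]
orientation: [-179.2, 0.1, 79.9]
wrist_force: [0.6, -0.6, -3.0]
finger_gap: 0.0549
grip_force: 43.6
t 4.95 F [ 0.6 -0.6 -3. ] gap 0.0549 grip 43.6
 deck xyz mm [-50.8 190.4 116.4] ee [0.3954 0.2127 0.1174]
 turn(pi) [-0.0042  0.0008 -0.0008]  shift units: now-axes [ 0.429 -0.254  1.407]  after-turn axes [ 0.426 -0.271  1.405]
```

```bash
python3 -m inch '[[[0.2,-0.13,0.2],[-0.0042,0,0],0.2],[[0.22,-0.14,0.35],[0,0,0],0.2],[[0,0,0.35],[0,0,0],0.2],[[0,0,0.3],[0,0,0],0.2],[[0,0,0.12],[0,0,0],0.2]]';python3 -m inch '[[[0,0,0],[0,0,0],0.2],[[0,0,0],[0,0,0],0.2]]'
python3 - <<'E'
from h import *
go([.38,.25,.005],flat(-10))
E
```

```text
time: 5.45
ee_pos: [0.3737, 0.2475, 0.0096]
orientation: [-179.7, 0.4, 80.1]
wrist_force: [-0.3, 0.1, -0.6]
finger_gap: 0.0548
grip_force: 43.5
time: 5.65
ee_pos: [0.3773, 0.2489, 0.0129]
orientation: [180.0, 0.2, 80.0]
wrist_force: [0.4, -0.4, -2.3]
finger_gap: 0.0544
grip_force: 43.5
t 5.65 F [ 0.4 -0.4 -2.3] gap 0.0544 grip 43.5
 deck xyz mm [-115.2  228.4   32.9] ee [0.3773 0.2489 0.0129]
 turn(pi) [ 0.0002  0.001  -0.0001]  shift units: now-axes [0.02  0.031 0.099]  after-turn axes [0.02  0.031 0.099]
```

```bash
for i in 1 2 3 4; do python3 -m inch '[[[0,0,0.03],[0,0,0],0.2],[[0,0,0],[0,0,0],0.2]]' | egrep 'ee_pos|wrist'; done
```

```text
ee_pos: [0.3781, 0.2491, 0.0112]
wrist_force: [-0.0, 0.1, -2.1]
ee_pos: [0.3774, 0.2487, 0.0082]
wrist_force: [0.4, -0.0, -1.1]
ee_pos: [0.377, 0.2486, 0.0053]
wrist_force: [-0.2, 0.0, -1.1]
ee_pos: [0.3773, 0.2487, 0.0045]
wrist_force: [-5.2, -2.5, 15.1]
```

```bash
python3 -m inch '[[[0,0,0],[0,0,0],0.7],[[0,0,0],[0,0,0],1],[[0,0,0],[0,0,0],1],[[0,0,-0.1],[0,0,0],1],[[0,0,-0.35],[0,0,0],1]]';python3 -m inch '[[[0,0,-0.5],[0,0,0],1],[[0,0,-0.5],[0,0,0],1],[[0,0,-0.5],[0,0,0],1],[[0,0.5,-0.5],[0,0,0],1],[[0,0.5,-0.4],[0,0,0],1]]'; python3 -m inch '[[[0,0,0],[0,0,0],1],[[0,0,0],[0,0,0],1]]'
python3 - <<'E'
from h import *
np.set_printoptions(precision=4,suppress=True)
go(P(0,0,.12),RG)
im=ctrl.camera("wrist");cv2.imwrite("pics/w4.png",im[:,:,::-1])
m=ctrl.camera_model("wrist");np.save("m4.npy",m,allow_pickle=True)
print([proj(m,np.array(p)).round() for p in((.45,.2355,.016),(.612,.198,.016),(.485,.42,.016),(.6416,.388,.016))])
E
```

```text
time: 6.95
ee_pos: [0.3746, 0.2474, 0.0375]
orientation: [-179.7, 0.4, 79.9]
wrist_force: [0.8, -0.4, -0.4]
finger_gap: 0.0853
grip_force: 0.0
time: 7.45
ee_pos: [0.4506, 0.2366, 0.2284]
orientation: [179.9, 0.1, 80.1]
wrist_force: [0.6, -0.0, -0.1]
finger_gap: 0.0854
grip_force: 0.0
time: 7.65
ee_pos: [0.4513, 0.2364, 0.2268]
orientation: [179.9, 0.1, 79.9]
wrist_force: [-0.8, -0.3, -0.4]
finger_gap: 0.0852
grip_force: 0.0
t 7.65 F [-0.8 -0.3 -0.4] gap 0.0852 grip 0.0
 deck xyz mm [ 54.3 207.8 182. ] ee [0.4513 0.2364 0.2268]
 turn(pi) [-0.1653  0.0247 -0.0891]  shift units: now-axes [-2.545  0.543  1.017]  after-turn axes [-2.597 -0.678  0.775]
[array([320., 194.]), array([510., 204.]), array([323., -54.]), array([535., -43.])]
```

View pics/w4.png

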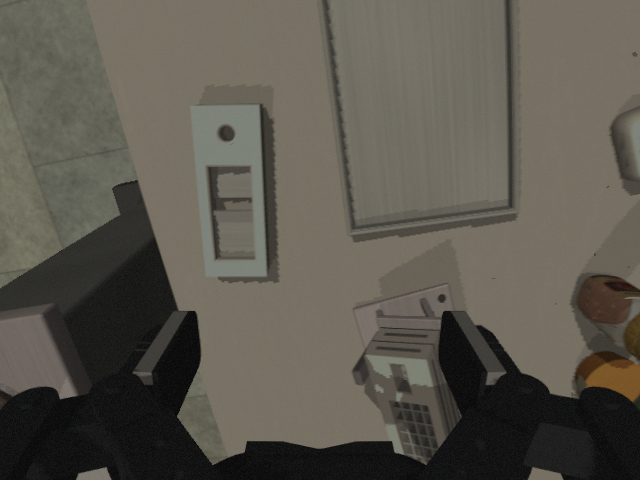

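View: top cassette parked flat at (230,190), middle with grid still on the stand at (400,390), tray corners (rim) at about (350,234) and (517,210), with sides running up through (322,0) and (512,0).

```bash
python3 - <<'E'
from h import *
np.set_printoptions(precision=4,suppress=True)
m=np.load("m4.npy",allow_pickle=True).item();b=ctrl.camera_model("side");a=ctrl.camera_model("scene")
A,B=onz(m,350,234,.012),onz(m,517,210,.012);C=onz(m,322,2,.012);D=onz(m,512,2,.012)
print(A,B,np.linalg.norm(A-B),C,D)
ex=(B-A)/np.linalg.norm(B-A);print("yaw edge",np.degrees(np.arctan2(ex[1],ex[0])))
for u in((C-A),(D-B)):print("yaw side",np.degrees(np.arctan2(-u[0],u[1])))
ey=np.array([-ex[1],ex[0],0]);print("centre wrist",(A+B)/2+.11*ey)
W=np.array([onz(b,*p,.014) for p in((251,294),(305,258),(350,287),(296,327))]);print("centre side",W.mean(0))
E
```

```text
[0.4696 0.194  0.012 ] [0.6195 0.1901 0.012 ] 0.14990375580126467 [0.4777 0.3832 0.012 ] [0.6234 0.3594 0.012 ]
yaw edge -1.4845651534453925
yaw side -2.437830446584892
yaw side -1.3157590148304004
centre wrist [0.5474 0.302  0.012 ]
centre side [0.5486 0.3087 0.014 ]
```

```bash
python3 -m inch '[[[-0.3,0.05,0],[0,0,0],1],[[-0.45,0.1,0.1],[0,0,0],1],[[-0.45,0.1,0.1],[0,0,0],1],[[-0.45,0.1,0.1],[0,0,0],1],[[-0.45,0.1,0.1],[0,0,0],1]]';python3 -m inch '[[[-0.3,0.1,0.1],[0,0,0],1],[[-0.14,0,0],[0,0,0],1],[[0,0,0],[-0.0275,0.0041,-0.0148],1],[[0,0,0],[-0.0275,0.0041,-0.0148],1],[[0,0,0],[-0.0275,0.0041,-0.0148],1]]'
python3 -m inch '[[[0,0,0],[-0.0275,0.0041,-0.0148],1],[[0,0,0],[-0.0275,0.0041,-0.0148],1],[[0,0,0],[-0.0275,0.0041,-0.0148],1],[[0,0,0],[0,0,0],1]]'
python3 - <<'E'
from h import *
go(P(0,0,.12),RG)
E
```

```text
time: 8.2
ee_pos: [0.4536, 0.0639, 0.1918]
orientation: [-179.7, 0.2, 80.0]
wrist_force: [1.0, -0.2, -0.1]
finger_gap: 0.0854
grip_force: 0.0
time: 8.7
ee_pos: [0.4568, 0.0295, 0.1853]
orientation: [165.1, -1.0, 88.3]
wrist_force: [0.5, 0.0, 0.0]
finger_gap: 0.0858
grip_force: 0.0
time: 9.1
ee_pos: [0.4533, 0.0298, 0.1825]
orientation: [150.5, -0.1, 96.4]
wrist_force: [-0.8, 0.0, -0.8]
finger_gap: 0.0853
grip_force: 0.0
t 9.1 F [-0.8  0.  -0.8] gap 0.0853 grip 0.0
 deck xyz mm [ 14.1   2.2 154.1] ee [0.4533 0.0298 0.1825]
 turn(pi) [-0.003  -0.0007 -0.0002]  shift units: now-axes [-0.029 -0.172  0.428]  after-turn axes [-0.028 -0.176  0.427]
```

```bash
python3 -m inch '[[[-0.03,-0.17,0.1],[-0.003,0,0],1],[[0,0,0.2],[0,0,0],1],[[0,0,0],[0,0,0],1],[[0,0,0],[0,0,0],1]]'
python3 - <<'E'
from h import *
im=ctrl.camera("wrist");cv2.imwrite("pics/w5.png",im[:,:,::-1]);im=cv2.imread("pics/w5.png")
m=ctrl.camera_model("wrist")
go(P(0,0,.024),RG)
for nn in (.06,.04): print(nn,[proj(m,P(x,y,nn)).round().tolist() for x,y in((-.028,.075),(.028,.075),(.028,-.075),(-.028,-.075),(0,.052))])
q,k=quad(im,(200,40,450,300),lambda g:(g[:,:,2]-g[:,:,0]<16)&(g[:,:,1]>105))
for p in q:
    w=onpl(m,*p,P(0,0,.04),EN)-SEAT;print(p.round(1),np.round(np.array([EX,EY,EN])@w*1e3,1))
cv2.imwrite("pics/c5.png",cv2.resize(im,(640,480)))
E
```

```text
time: 9.5
ee_pos: [0.459, 0.0268, 0.1588]
orientation: [149.7, -0.0, 96.4]
wrist_force: [0.6, 0.2, 0.7]
finger_gap: 0.0856
grip_force: 0.0
t 9.55 F [0.7 0.2 0.6] gap 0.0853 grip 0.0
 deck xyz mm [  7.5  -1.6 131.2] ee [0.4594 0.0266 0.1593]
 turn(pi) [ 0.0021 -0.0001  0.0003]  shift units: now-axes [ 0.019 -0.102  1.339]  after-turn axes [ 0.02  -0.093  1.34 ]
0.06 [[245.0, 104.0], [359.0, 104.0], [352.0, 365.0], [259.0, 365.0], [303.0, 151.0]]
0.04 [[251.0, 104.0], [356.0, 104.0], [349.0, 346.0], [263.0, 346.0], [304.0, 147.0]]
[358.5 105.5] [29.6 74.  40. ]
[353.3 298.8] [ 29.6 -40.9  40. ]
[263.1 298.5] [-26.3 -40.5  40. ]
[255.1 120.3] [-26.2  66.3  40. ]
```

View pics/c5.png

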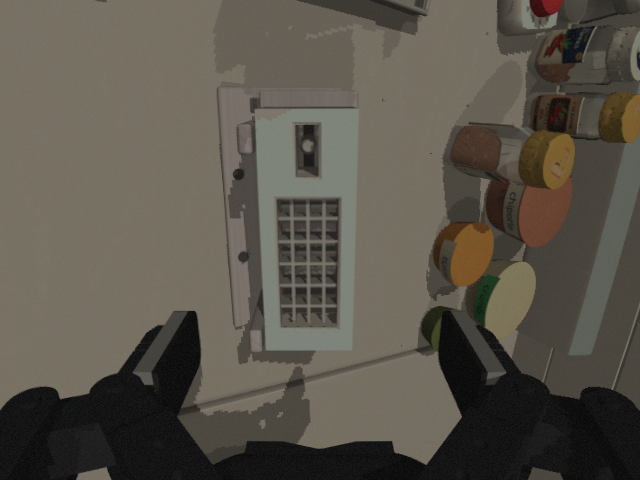

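Now the middle cassette (grid) lies on the stand at (255–358, 107–350), with the pin visible in its slot at (307,146). Descending to grasp it.

```bash
python3 -m inch '[[[0.01,-0.09,0.3],[0.002,0,0],1],[[0,0,0.35],[0,0,0],1],[[0,0,0.3],[0,0,0],1],[[0,0,0.2],[0,0,0],1],[[0,0,0],[0,0,0],1]]'; python3 -m inch '[[[0,0,0],[0,0,0],1]]'
python3 - <<'E'
from h import *
go(P(0,0,.024),RG)
E
```

```text
time: 10.05
ee_pos: [0.4989, 0.0318, 0.0746]
orientation: [150.1, -0.1, 96.3]
wrist_force: [-0.1, -0.2, -0.1]
finger_gap: 0.0857
grip_force: 0.0
time: 10.15
ee_pos: [0.499, 0.0316, 0.0761]
orientation: [150.0, 0.0, 96.4]
wrist_force: [-0.3, -0.8, -0.8]
finger_gap: 0.0853
grip_force: 0.0
t 10.15 F [-0.3 -0.8 -0.8] gap 0.0853 grip 0.0
 deck xyz mm [ 0.4 -1.  39.1] ee [0.499  0.0316 0.0761]
 turn(pi) [ 0.0003 -0.0001  0.0002]  shift units: now-axes [ 0.012 -0.006  0.189]  after-turn axes [ 0.012 -0.005  0.189]
```

```bash
python3 -m inch '[[[0.01,0,0.1],[0,0,0],1],[[0,0,0.09],[0,0,0],1],[[0,0,0],[0,0,0],1]]'
python3 - <<'E'
from h import *
go(P(0,0,.024),RG)
E
python3 -m inch '[[[0,0,0],[0,0,0],0.4],[[0,0,0],[0,0,0],0.2],[[0,0,0],[0,0,0],0.2],[[0,0,0],[0,0,0],0.2],[[0,0,0],[0,0,0],0.2]]' 40
python3 - <<'E'
from h import *
go(P(0,0,.1),RG)
E
```

```text
time: 10.45
ee_pos: [0.5067, 0.0331, 0.0636]
orientation: [149.9, 0.0, 96.3]
wrist_force: [-0.3, 0.6, 0.1]
finger_gap: 0.0853
grip_force: 0.0
t 10.45 F [-0.3  0.6  0.1] gap 0.0853 grip 0.0
 deck xyz mm [ 0.9 -0.3 24.4] ee [0.5067 0.0331 0.0636]
 turn(pi) [0.0008 0.     0.0001]  shift units: now-axes [ 0.004 -0.012  0.005]  after-turn axes [ 0.004 -0.012  0.005]
time: 10.95
ee_pos: [0.5063, 0.033, 0.0636]
orientation: [149.9, 0.0, 96.4]
wrist_force: [-5.1, -0.4, 8.6]
finger_gap: 0.055
grip_force: 40.0
t 10.95 F [-5.1 -0.4  8.6] gap 0.055 grip 40.0
 deck xyz mm [ 0.6 -0.4 24.6] ee [0.5063 0.033  0.0636]
 turn(pi) [0.0008 0.0001 0.0003]  shift units: now-axes [ 0.005 -0.005 -0.942]  after-turn axes [ 0.005 -0.007 -0.942]
```

```bash
python3 -m inch '[[[0,0,-0.05],[0,0,0],0.2],[[0,0,-0.1],[0,0,0],0.2],[[0,0,-0.1],[0,0,0],0.2],[[0,0,-0.3],[0,0,0],0.2],[[0,0,-0.35],[0,0,0],0.2]]'; python3 -m inch '[[[0,0,-0.35],[0,0,0],0.2],[[0,0,0],[0,0,0],0.2],[[0,0,0],[0,0,0],0.2]]'
python3 - <<'E'
from h import *
im=ctrl.camera("wrist");cv2.imwrite("pics/w6.png",im[:,:,::-1])
im=ctrl.camera("side");cv2.imwrite("pics/s6.png",im[:,:,::-1])
go([.547,.304,.12],flat(-1.7))
E
```

```text
time: 11.45
ee_pos: [0.4688, 0.0289, 0.1245]
orientation: [150.1, 0.0, 96.3]
wrist_force: [-0.0, 0.5, -1.5]
finger_gap: 0.0544
grip_force: 46.7
time: 11.75
ee_pos: [0.4565, 0.0274, 0.1496]
orientation: [149.9, 0.1, 96.3]
wrist_force: [0.2, -0.9, -2.7]
finger_gap: 0.0552
grip_force: 46.8
t 11.85 F [-0.2  0.4 -1.2] gap 0.0547 grip 46.8
 deck xyz mm [ -1.3  -0.2 123.1] ee [0.4557 0.0276 0.148 ]
 turn(pi) [ 0.166  -0.0116  0.0437]  shift units: now-axes [3.308 1.139 1.059]  after-turn axes [3.487 1.038 0.35 ]
```

```bash
python3 -m inch '[[[0.2,0.07,0.06],[0,0,0],0.2],[[0.4,0.14,0.13],[0,0,0],0.2],[[0.4,0.14,0.13],[0,0,0],0.2],[[0.4,0.14,0.13],[0,0,0],0.2],[[0.4,0.14,0.13],[0,0,0],0.2]]';python3 -m inch '[[[0.4,0.14,0.13],[0,0,0],0.2],[[0.4,0.14,0.13],[0,0,0],0.2],[[0.4,0.14,0.13],[0,0,0],0.2],[[0.3,0.07,0.06],[0,0,0],0.2],[[0,0,0],[0.0275,-0.002,0.0072],0.2]]'
python3 -m inch '[[[0,0,0],[0.0275,-0.002,0.0072],0.2],[[0,0,0],[0.0275,-0.002,0.0072],0.2],[[0,0,0],[0.0275,-0.002,0.0072],0.2],[[0,0,0],[0.0275,-0.002,0.0072],0.2],[[0,0,0],[0.0275,-0.002,0.0072],0.2]]'
python3 - <<'E'
from h import *
go([.547,.304,.012],flat(-1.7))
E
```

```text
time: 12.35
ee_pos: [0.5052, 0.1757, 0.1318]
orientation: [150.2, 0.1, 96.4]
wrist_force: [-0.6, -1.1, -1.3]
finger_gap: 0.0548
grip_force: 46.7
time: 12.85
ee_pos: [0.5411, 0.3014, 0.1176]
orientation: [155.4, -0.1, 95.3]
wrist_force: [0.2, -1.6, -1.5]
finger_gap: 0.0548
grip_force: 46.7
time: 13.35
ee_pos: [0.5436, 0.2995, 0.12]
orientation: [-179.9, 0.2, 88.3]
wrist_force: [0.2, 0.3, -2.5]
finger_gap: 0.055
grip_force: 46.7
t 13.35 F [ 0.2  0.3 -2.5] gap 0.055 grip 46.7
 deck xyz mm [ 86.3 260.4  40.3] ee [0.5436 0.2995 0.12  ]
 turn(pi) [-0.0005  0.0008  0.0002]  shift units: now-axes [0.06  0.043 1.35 ]  after-turn axes [0.057 0.041 1.35 ]
```

```bash
python3 -m inch '[[[0.06,0.04,0.3],[0,0,0],0.2],[[0,0,0.35],[0,0,0],0.2],[[0,0,0.35],[0,0,0],0.2],[[0,0,0.25],[0,0,0],0.2],[[0,0,0],[0,0,0],0.2]]';for i in 1 2 3 4; do python3 -m inch '[[[0,0,0.025],[0,0,0],0.2],[[0,0,0],[0,0,0],0.2]]' | egrep 'ee_pos|wrist'; done
```

```text
time: 13.85
ee_pos: [0.5435, 0.3019, 0.0159]
orientation: [-179.7, 0.4, 88.4]
wrist_force: [-1.0, -1.4, -0.9]
finger_gap: 0.055
grip_force: 46.7
ee_pos: [0.5486, 0.3042, 0.0207]
wrist_force: [-0.4, 1.2, -1.8]
ee_pos: [0.5487, 0.3042, 0.0197]
wrist_force: [-0.2, -0.4, -0.6]
ee_pos: [0.5481, 0.3038, 0.017]
wrist_force: [-0.9, -1.2, -1.6]
ee_pos: [0.5478, 0.3036, 0.0145]
wrist_force: [0.6, -0.6, -1.8]
```

```bash
for i in 1 2 3 4; do python3 -m inch '[[[0,0,0.025],[0,0,0],0.2],[[0,0,0],[0,0,0],0.2]]' | egrep 'ee_pos|wrist'; done
```

```text
ee_pos: [0.5477, 0.3036, 0.0123]
wrist_force: [-0.4, -0.7, -1.3]
ee_pos: [0.5478, 0.3036, 0.0103]
wrist_force: [-0.1, -0.3, -2.1]
ee_pos: [0.5478, 0.3036, 0.0083]
wrist_force: [-0.9, -0.3, -1.3]
ee_pos: [0.548, 0.3037, 0.0081]
wrist_force: [-2.9, -0.7, 7.0]
```

```bash
python3 -m inch '[[[0,0,0],[0,0,0],0.7],[[0,0,0],[0,0,0],1],[[0,0,0],[0,0,0],1],[[0,0,-0.1],[0,0,0],1],[[0,0,-0.35],[0,0,0],1]]';python3 -m inch '[[[0,0,-0.4],[0,0,0],1],[[0,0,-0.4],[0,0,0],1],[[0,0,-0.4],[0,0,0],1],[[0,0,0],[-0.0275,0.002,-0.0072],1],[[0,0,0],[-0.0275,0.002,-0.0072],1]]'
python3 -m inch '[[[0,0,0],[-0.0275,0.002,-0.0072],1],[[0,0,0],[-0.0275,0.002,-0.0072],1],[[0,0,0],[-0.0275,0.002,-0.0072],1],[[0,0,0],[-0.0275,0.002,-0.0072],1],[[0,0,0],[0,0,0],1]]'
python3 - <<'E'
from h import *
go(P(0,0,.13),RG)
im=ctrl.camera("wrist");cv2.imwrite("pics/w7.png",im[:,:,::-1])
E
```

```text
time: 15.95
ee_pos: [0.5449, 0.3024, 0.04]
orientation: [-179.9, 0.3, 88.4]
wrist_force: [-0.7, -0.7, -0.1]
finger_gap: 0.0852
grip_force: 0.0
time: 16.45
ee_pos: [0.5499, 0.3049, 0.142]
orientation: [169.3, -0.5, 91.0]
wrist_force: [-0.2, 0.1, -0.2]
finger_gap: 0.0853
grip_force: 0.0
time: 16.95
ee_pos: [0.544, 0.3026, 0.1366]
orientation: [150.2, 0.2, 96.4]
wrist_force: [-0.8, -0.6, -1.1]
finger_gap: 0.0852
grip_force: 0.0
t 16.95 F [-0.8 -0.6 -1.1] gap 0.0852 grip 0.0
 deck xyz mm [ 95.2 263.4  54.2] ee [0.544  0.3026 0.1366]
 turn(pi) [-0.0013  0.0008  0.0011]  shift units: now-axes [-3.291 -1.206 -0.934]  after-turn axes [-3.293 -1.19  -0.947]
```

```bash
python3 -m inch '[[[-0.2,-0.1,-0.12],[-0.0013,0,0],1],[[-0.4,-0.15,-0.12],[0,0,0],1],[[-0.4,-0.15,-0.12],[0,0,0],1],[[-0.4,-0.15,-0.12],[0,0,0],1],[[-0.4,-0.15,-0.12],[0,0,0],1]]';python3 -m inch '[[[-0.4,-0.15,-0.12],[0,0,0],1],[[-0.4,-0.15,-0.12],[0,0,0],1],[[-0.4,-0.15,-0.12],[0,0,0],1],[[-0.29,-0.06,0],[0,0,0],1],[[0,0,0],[0,0,0],1]]'
python3 -m inch '[[[0,0,0],[0,0,0],1],[[0,0,0],[0,0,0],1]]'
python3 - <<'E'
from h import *
go(P(0,0,.13),RG)
m=ctrl.camera_model("wrist");im=ctrl.camera("wrist");cv2.imwrite("pics/w8.png",im[:,:,::-1]);np.save("m8.npy",m,allow_pickle=True)
print([proj(m,P(x,y,.02)).round().tolist() for x,y in((-.028,.075),(.028,.075),(.028,-.075),(-.028,-.075))],[proj(m,P(0,y,.028)).round().tolist() for y in(.044,.052,.060)])
u,v=proj(m,P(0,0.02,.028)).astype(int)
im=cv2.imread("pics/w8.png")[60:360,140:540];cv2.imwrite("pics/c8.png",cv2.resize(im,(800,600),interpolation=cv2.INTER_CUBIC))
E
```

```text
time: 17.5
ee_pos: [0.4924, 0.1522, 0.1537]
orientation: [149.7, -0.0, 96.3]
wrist_force: [-0.4, -0.7, 0.3]
finger_gap: 0.0856
grip_force: 0.0
time: 18.0
ee_pos: [0.457, 0.0273, 0.1584]
orientation: [149.6, -0.0, 96.0]
wrist_force: [-0.4, 0.5, -0.5]
finger_gap: 0.0854
grip_force: 0.0
time: 18.2
ee_pos: [0.4562, 0.0303, 0.1572]
orientation: [149.7, 0.0, 96.4]
wrist_force: [-1.1, -1.1, 0.6]
finger_gap: 0.0853
grip_force: 0.0
t 18.2 F [-1.1 -1.1  0.6] gap 0.0853 grip 0.0
 deck xyz mm [  4.    2.4 130.7] ee [0.4562 0.0303 0.1572]
 turn(pi) [0.0016 0.     0.0003]  shift units: now-axes [-0.03  -0.05   0.009]  after-turn axes [-0.03  -0.05   0.009]
[[263.0, 110.0], [359.0, 110.0], [352.0, 335.0], [272.0, 335.0]] [[311.0, 165.0], [311.0, 151.0], [310.0, 137.0]]
```

View pics/c8.png

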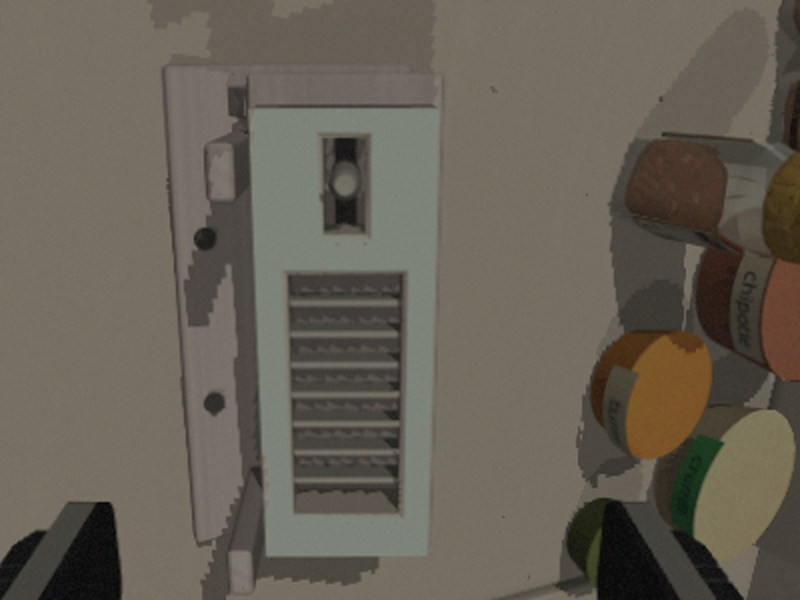

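Bottom cassette: its slot spans crop (320–370, 133–236) and the pin tip is at crop (345,180), i.e. full-picture (312.5,150).

```bash
python3 - <<'E'
from h import *
m=np.load("m8.npy",allow_pickle=True).item();im=cv2.imread("pics/w8.png");g=cv2.cvtColor(im,cv2.COLOR_BGR2GRAY)
D=lambda w:np.round(np.array([EX,EY,EN])@(w-SEAT)*1e3,1)
r=g[128:176,302:323];print(r.max(),np.median(r))
k=(r>.75*r.max()).astype(np.uint8);k[:, :2]=0;k[:,-2:]=0;n,l,st,ce=cv2.connectedComponentsWithStats(k);print(st,ce+[302,128])
for p in((312.5,150),):print("pin",D(onpl(m,*p,P(0,0,.028),EN)))
print("slot c",D(onpl(m,312.5,152.2,P(0,0,.02),EN)),"ends",D(onpl(m,312.5,126.5,P(0,0,.02),EN)),D(onpl(m,312.5,178,P(0,0,.02),EN)))
print("cassette ends",D(onpl(m,312,113.5,P(0,0,.02),EN)),D(onpl(m,312,338,P(0,0,.02),EN)))
go([.378,.249,.15],flat(-10))
E
```

```text
112 63.0
[[  0   0  21  48 872]
 [  2   0  17   1  17]
 [  5  18  11  12 101]
 [  8  45   9   3  18]] [[311.92545872 151.49655963]
 [312.         128.        ]
 [312.25742574 151.41584158]
 [314.16666667 174.33333333]]
pin [ 1.1 52.8 28. ]
slot c [ 1.  50.5 20. ] ends [ 1.1 65.6 20. ] [ 1.  34.9 20. ]
cassette ends [ 0.8 73.  20. ] [  0.  -77.2  20. ]
t 18.25 F [-0.4  0.1 -0.5] gap 0.0853 grip 0.0
 deck xyz mm [  3.7   2.7 130.6] ee [0.456  0.0306 0.157 ]
 turn(pi) [ 0.167  -0.0239  0.0891]  shift units: now-axes [ 2.822 -0.616 -0.26 ]  after-turn axes [ 2.52  -1.434  0.087]
```

```bash
python3 -m inch '[[[0.2,-0.05,0],[0,0,0],1],[[0.4,-0.1,-0.05],[0,0,0],1],[[0.4,-0.1,-0.05],[0,0,0],1],[[0.4,-0.1,-0.05],[0,0,0],1],[[0.4,-0.1,-0.05],[0,0,0],1]]';python3 -m inch '[[[0.4,-0.1,-0.05],[0,0,0],1],[[0.4,-0.05,0],[0,0,0],1],[[0.2,0,0],[0,0,0],1],[[0,0,0],[0.0278,-0.004,0.0148],1],[[0,0,0],[0.0278,-0.004,0.0148],1]]'
python3 -m inch '[[[0,0,0],[0.0278,-0.004,0.0148],1],[[0,0,0],[0.0278,-0.004,0.0148],1],[[0,0,0],[0.0278,-0.004,0.0148],1],[[0,0,0],[0.0278,-0.004,0.0148],1],[[0,0,0],[0,0,0],1]]';python3 -m inch '[[[0,0,0],[0,0,0],1]]'
python3 - <<'E'
from h import *
go([.378,.249,.0045],flat(-10))
m=ctrl.camera_model("wrist");im=ctrl.camera("wrist");cv2.imwrite("pics/w9.png",im[:,:,::-1]);im=cv2.imread("pics/w9.png")
q,k=quad(im,(150,20,500,420),lambda g:(g[:,:,2]-g[:,:,0]<14)&(g[:,:,1]>115));W=np.array([onz(m,*p,.02) for p in q])
print(q.round(1).tolist(),k.sum());print(W.round(4),W.mean(0).round(4),[np.linalg.norm(W[i]-W[i-1]).round(4) for i in range(4)])
E
```

```text
time: 18.75
ee_pos: [0.4037, 0.1611, 0.1522]
orientation: [149.8, 0.0, 96.4]
wrist_force: [0.0, -0.6, 0.4]
finger_gap: 0.0853
grip_force: 0.0
time: 19.25
ee_pos: [0.3812, 0.2396, 0.1488]
orientation: [160.2, -0.9, 91.2]
wrist_force: [-0.2, -0.8, 0.8]
finger_gap: 0.0855
grip_force: 0.0
time: 19.75
ee_pos: [0.3855, 0.2388, 0.1497]
orientation: [-180.0, 0.0, 80.0]
wrist_force: [0.7, -0.2, 0.3]
finger_gap: 0.0854
grip_force: 0.0
time: 19.85
ee_pos: [0.3828, 0.2377, 0.1488]
orientation: [-179.9, 0.1, 80.1]
wrist_force: [0.6, 0.4, -0.2]
finger_gap: 0.0854
grip_force: 0.0
t 19.85 F [ 0.6  0.4 -0.2] gap 0.0854 grip 0.0
 deck xyz mm [-43.6 216.6 148.5] ee [0.3828 0.2377 0.1488]
 turn(pi) [-0.0004  0.0007  0.0005]  shift units: now-axes [ 0.133 -0.081  1.804]  after-turn axes [ 0.129 -0.084  1.804]
[[351.9, 87.6], [346.8, 306.0], [270.3, 306.0], [262.0, 89.3]] 11627
[[0.4174 0.3184 0.02  ]
 [0.3913 0.1708 0.02  ]
 [0.3367 0.1803 0.02  ]
 [0.3626 0.3271 0.02  ]] [0.377  0.2491 0.02  ] [np.float64(0.0555), np.float64(0.1499), np.float64(0.0554), np.float64(0.149)]
```

```bash
python3 -m inch '[[[0.13,-0.09,0.3],[0,0,0],1],[[0,0,0.4],[0,0,0],1],[[0,0,0.4],[0,0,0],1],[[0,0,0.4],[0,0,0],1],[[0,0,0.2],[0,0,0],1]]';python3 -m inch '[[[0,0,0],[0,0,0],1],[[0,0,0],[0,0,0],1]]'
python3 - <<'E'
from h import *
go([.3775,.249,.005],flat(-10))
E
```

```text
time: 20.4
ee_pos: [0.3741, 0.2476, 0.0109]
orientation: [-179.7, 0.3, 80.1]
wrist_force: [-1.0, -0.1, -0.4]
finger_gap: 0.0853
grip_force: 0.0
time: 20.6
ee_pos: [0.3767, 0.2486, 0.0134]
orientation: [-179.9, 0.1, 80.1]
wrist_force: [-0.5, 0.2, -0.0]
finger_gap: 0.0856
grip_force: 0.0
t 20.6 F [-0.5  0.2 -0. ] gap 0.0856 grip 0.0
 deck xyz mm [-115.4  228.2   33.7] ee [0.3767 0.2486 0.0134]
 turn(pi) [-0.0006  0.0006  0.0003]  shift units: now-axes [0.006 0.009 0.105]  after-turn axes [0.006 0.009 0.105]
```

```bash
python3 -m inch '[[[0,0.01,0.05],[0,0,0],1],[[0,0,0.045],[0,0,0],1],[[0,0,0],[0,0,0],1],[[0,0,0],[0,0,0],0.4],[[0,0,0],[0,0,0],0.2]]' 40;python3 -m inch '[[[0,0,0],[0,0,0],0.2],[[0,0,0],[0,0,0],0.2],[[0,0,0],[0,0,0],0.2],[[0,0,-0.1],[0,0,0],0.2],[[0,0,-0.35],[0,0,0],0.2]]'; python3 -m inch '[[[0,0,-0.4],[0,0,0],0.2],[[0,0,-0.4],[0,0,0],0.2],[[0,0,-0.4],[0,0,0],0.2],[[0,0,-0.2],[0,0,0],0.2],[[0,0,0],[0,0,0],0.2]]'
python3 - <<'E'
from h import *
go(P(0,0,.12),RG)
E
```

```text
time: 21.1
ee_pos: [0.3786, 0.2484, 0.0059]
orientation: [-179.9, 0.1, 80.0]
wrist_force: [-0.2, -0.3, 0.2]
finger_gap: 0.0593
grip_force: 0.0
time: 21.6
ee_pos: [0.3755, 0.2468, 0.0398]
orientation: [-179.6, 0.3, 80.0]
wrist_force: [0.5, 0.2, -1.5]
finger_gap: 0.0547
grip_force: 43.2
time: 22.1
ee_pos: [0.3806, 0.2496, 0.1565]
orientation: [179.8, -0.1, 80.0]
wrist_force: [0.0, 0.6, -0.9]
finger_gap: 0.0544
grip_force: 43.2
t 22.1 F [ 0.   0.6 -0.9] gap 0.0544 grip 43.2
 deck xyz mm [-40.5 228.7 155.5] ee [0.3806 0.2496 0.1565]
 turn(pi) [-0.1643  0.0231 -0.0889]  shift units: now-axes [-2.558  1.438  0.13 ]  after-turn axes [-2.859  0.506  0.444]
```

Turn here, then shift in the turned axes.

```bash
python3 -m inch '[[[0,0,0],[-0.0275,0.0039,-0.0148],0.2],[[0,0,0],[-0.0275,0.0039,-0.0148],0.2],[[0,0,0],[-0.0275,0.0039,-0.0148],0.2],[[0,0,0],[-0.0275,0.0039,-0.0148],0.2],[[0,0,0],[-0.0275,0.0039,-0.0148],0.2]]';python3 -m inch '[[[0,0,0],[-0.0275,0.0039,-0.0148],0.2],[[-0.2,0.05,0],[0,0,0],0.2],[[-0.4,0.08,0],[0,0,0],0.2],[[-0.4,0.08,0.05],[0,0,0],0.2],[[-0.4,0.08,0.05],[0,0,0],0.2]]'; python3 -m inch '[[[-0.4,0.08,0.05],[0,0,0],0.2],[[-0.4,0.08,0.05],[0,0,0],0.2],[[-0.4,0.05,0.05],[0,0,0],0.2],[[-0.2,0,0.05],[0,0,0],0.2],[[0,0,0],[0,0,0],0.2]]';python3 -m inch '[[[0,0,0],[0,0,0],0.2],[[0,0,0],[0,0,0],0.2]]'
python3 - <<'E'
from h import *
go(P(0,0,.06),RG)
m=ctrl.camera_model("wrist");im=ctrl.camera("wrist");cv2.imwrite("pics/w10.png",im[:,:,::-1]);np.save("m10.npy",m,allow_pickle=True)
im=cv2.imread("pics/w10.png");s=ctrl.read_state();p=s["ee_pos"]
D=lambda w:np.round(np.array([EX,EY,EN])@(w-p)*1e3,1)
g=cv2.cvtColor(im,cv2.COLOR_BGR2GRAY)
q,k=quad(im,(150,20,500,420),lambda g:(g[:,:,2]-g[:,:,0]<16)&(g[:,:,1]>105));top=p+.016*EN
print([D(onpl(m,*x,top,EN)).tolist() for x in q],q.round(1).tolist())
n,l,st,ce=cv2.connectedComponentsWithStats(1-k)
for a,c in zip(st,ce):
    if 200<a[4]<3000:print(a,c.round(1),D(onpl(m,*c,top,EN)))
E
```

```text
time: 22.6
ee_pos: [0.3773, 0.2478, 0.1521]
orientation: [155.2, -0.4, 93.7]
wrist_force: [-0.9, -0.8, -0.8]
finger_gap: 0.0549
grip_force: 43.2
time: 23.1
ee_pos: [0.4134, 0.1387, 0.1567]
orientation: [150.4, 0.2, 96.4]
wrist_force: [0.7, 0.6, -1.9]
finger_gap: 0.0548
grip_force: 43.3
time: 23.6
ee_pos: [0.4471, 0.033, 0.1511]
orientation: [150.5, 0.0, 96.1]
wrist_force: [0.0, 0.0, -2.0]
finger_gap: 0.0543
grip_force: 43.3
time: 23.8
ee_pos: [0.4472, 0.0356, 0.152]
orientation: [150.4, 0.1, 96.4]
wrist_force: [-0.8, -0.6, -1.7]
finger_gap: 0.0546
grip_force: 43.3
t 23.8 F [-0.8 -0.6 -1.7] gap 0.0546 grip 43.3
 deck xyz mm [ -5.8   8.7 130.4] ee [0.4472 0.0356 0.152 ]
 turn(pi) [-0.0022  0.0002  0.0005]  shift units: now-axes [-0.108  0.078  0.88 ]  after-turn axes [-0.109  0.073  0.88 ]
[[-19.2, 14.9, 16.0], [-18.2, -35.5, 16.0], [-28.3, -35.7, 16.0], [-25.7, 8.8, 16.0]] [[261.9, 299.4], [270.6, 419.0], [244.2, 419.0], [243.7, 315.3]]
```

```bash
python3 - <<'E'
from h import *
m=np.load("m10.npy",allow_pickle=True).item();im=cv2.imread("pics/w10.png");p=np.array([.4472,.0356,.152])
g=cv2.cvtColor(im,cv2.COLOR_BGR2GRAY)
D=lambda w:np.round(np.array([EX,EY,EN])@(w-p)*1e3,1)
top=p+.016*EN
u,v=proj(m,top+.052*EY).astype(int);print(u,v)
r=g[v-40:v+40,u-40:u+40];print(r[::8,::8])
t,k=cv2.threshold(r,0,255,cv2.THRESH_BINARY_INV+cv2.THRESH_OTSU);n,l,st,ce=cv2.connectedComponentsWithStats(k)
for a,c in zip(st[1:],ce[1:]):
    if a[4]>80:
        c=c+[u-40,v-40];print(t,a,c.round(1),D(onpl(m,*c,top,EN)))
# columns/rows edges
print("col",g[v-80:v-10:2,u+25]); print("row",g[v+20,u-110:u+110:4])
E
```

```text
317 191
[[119 116 118 120 119 116 119 117 117 119]
 [119 117 118 118 118 117 119 119 117 120]
 [118 119 119 118  74  79  61 111 119 116]
 [118 119 117  88 118 118  37  32 111 118]
 [118 119 116  67 118 120  47  80  72 117]
 [117 119 117  80 113 118 116  44  82 116]
 [118 116 118 118  89  88  69  52  97 118]
 [119 117 116 121 125  91 104 107 118 117]
 [117 118 118 116 118 118 117 117 116 117]
 [118 117 116 115 117 117 117 116 117 119]]
91.0 [  21   13   46   44 1088] [323.  186.5] [ 1.7 53.6 16. ]
col [ 62 109 119 117 119 119 118 116 119 118 118 118 118 120 118 117 119 119
 118 117 118 118 120 115 118 119 118 117 118 117 117 116 118 113 100]
row [112 113 114 113 112 114 117 119 116 118 116 119 118 117 119 118 118 117
 118 115 118 117 117 111 119 119 126 124 122 118 114 117 116 119 118 117
 117 118 117 119 119 116 116 117 119 120 117 117 117 118 113 112 113 111
 111]
```

```bash
python3 -m inch '[[[-0.058,0.04,0.3],[-0.0022,0,0],0.2],[[-0.058,0.04,0.3],[0,0,0],0.2],[[0,0,0.25],[0,0,0],0.2],[[0,0,0],[0,0,0],0.2],[[0,0,0],[0,0,0],0.2]]'
python3 -m inch '[[[0,0,0],[0,0,0],0.2],[[0,0,0],[0,0,0],0.2]]'|head -1
python3 - <<'E'
from h import *
go(P(.001,-.0006,.036),RG)
E
```

```text
time: 24.35
ee_pos: [0.4879, 0.0309, 0.0969]
orientation: [150.0, 0.1, 96.4]
wrist_force: [0.1, 0.6, -1.3]
finger_gap: 0.0546
grip_force: 43.5
time: 24.55
t 24.55 F [-0.7  0.3 -2.6] gap 0.0545 grip 43.5
 deck xyz mm [ 2.9 -1.3 63.6] ee [0.489  0.0302 0.0985]
 turn(pi) [0.0014 0.0005 0.0005]  shift units: now-axes [ 0.01  -0.025  0.345]  after-turn axes [ 0.009 -0.023  0.345]
```

```bash
python3 -m inch '[[[0.01,-0.022,0.1],[0.001,0,0],0.2],[[0,0,0.1],[0,0,0],0.2],[[0,0,0.08],[0,0,0],0.2],[[0,0,0],[0,0,0],0.2],[[0,0,0],[0,0,0],0.2]]'|egrep 'wrist'
python3 - <<'E'
from h import *
go(P(.0007,-.0006,.036),RG)
ctrl.camera("side");go(P(.0007,-.0006,.036),RG)
E
```

```text
wrist_force: [0.1, 0.9, -1.3]
t 25.05 F [ 0.1  0.9 -1.3] gap 0.055 grip 43.5
 deck xyz mm [ 0.7 -0.8 40.9] ee [0.4984 0.0317 0.0777]
 turn(pi) [0.     0.0006 0.0003]  shift units: now-axes [ 0.003 -0.     0.061]  after-turn axes [ 0.003 -0.     0.061]
t 25.1 F [-0.3  0.1 -1.5] gap 0.0547 grip 43.5
 deck xyz mm [ 0.7 -0.8 40.9] ee [0.4984 0.0317 0.0778]
 turn(pi) [0.0001 0.0006 0.0003]  shift units: now-axes [ 0.003 -0.     0.061]  after-turn axes [ 0.003 -0.     0.061]
```

Now small steps down, watching the force.

```bash
cat > g.py <<'E'
from h import *
go(P(.0007,-.0006,.024),RG)
E
for i in 1 2 3 4; do python3 -m inch '[[[0,0,0.025],[0,0,0],0.2],[[0,0,0],[0,0,0],0.2]]' >/dev/null; python3 g.py|head -2; done
```

```text
t 25.3 F [ 0.1  0.5 -2.2] gap 0.0551 grip 43.5
 deck xyz mm [ 0.5 -0.9 38.5] ee [0.4994 0.0318 0.0756]
t 25.5 F [ 0.2 -0.8 -1.4] gap 0.0545 grip 43.5
 deck xyz mm [ 0.4 -0.9 36.3] ee [0.5004 0.0319 0.0737]
t 25.7 F [ 0.5  0.7 -1.2] gap 0.0549 grip 43.5
 deck xyz mm [ 0.4 -0.9 34.2] ee [0.5015 0.032  0.0718]
t 25.9 F [ 0.7 -0.3 -0.7] gap 0.0543 grip 43.5
 deck xyz mm [ 0.4 -0.9 32.2] ee [0.5025 0.0321 0.0701]
```

```bash
for i in 1 2 3; do python3 -m inch '[[[0,0,0.02],[0,0,0],0.2],[[0,0,0],[0,0,0],0.2]]' >/dev/null; python3 g.py|head -2; done
```

```text
t 26.1 F [ 0.5  0.6 -0.8] gap 0.0547 grip 43.5
 deck xyz mm [ 0.4 -0.9 30.7] ee [0.5032 0.0322 0.0688]
t 26.3 F [ 0.7  0.2 -0.4] gap 0.0547 grip 43.5
 deck xyz mm [ 0.5 -0.9 29.1] ee [0.504  0.0322 0.0674]
t 26.5 F [ 0.6 -0.6 -0.2] gap 0.0546 grip 43.5
 deck xyz mm [ 0.4 -0.9 27.5] ee [0.5048 0.0323 0.066 ]
```

```bash
for i in 1 2 3; do python3 -m inch '[[[0,0,0.018],[0,0,0],0.2],[[0,0,0],[0,0,0],0.2]]' >/dev/null; python3 g.py|head -2; done
```

```text
t 26.7 F [ 0.9  0.9 -0.8] gap 0.0544 grip 43.5
 deck xyz mm [ 0.5 -0.9 26. ] ee [0.5055 0.0324 0.0648]
t 26.9 F [-13.   -2.6  21.2] gap 0.0546 grip 46.3
 deck xyz mm [ 0.5 -0.9 25.8] ee [0.5057 0.0325 0.0646]
t 27.1 F [-22.6  -3.5  33.3] gap 0.0551 grip 49.4
 deck xyz mm [ 0.5 -0.8 25. ] ee [0.5061 0.0326 0.0639]
```

```bash
python3 -m inch '[[[0,0,-0.02],[0,0,0],0.2],[[0,0,0],[0,0,0],0.7],[[0,0,0],[0,0,0],1],[[0,0,0],[0,0,0],1],[[0,0,-0.1],[0,0,0],1]]';python3 -m inch '[[[0,0,-0.3],[0,0,0],1],[[0,0,-0.4],[0,0,0],1],[[0,0,-0.4],[0,0,0],1],[[0,0,-0.2],[0,0,0],1],[[0,0,0],[0,0,0],1]]'
python3 -m inch '[[[0,0,0],[0,0,0],1]]' >/dev/null
python3 - <<'E'
from h import *
go(P(0,0,.13),RG)
m=ctrl.camera_model("wrist");a=[cv2.cvtColor(ctrl.camera(n),cv2.COLOR_RGB2BGR) for n in("wrist","scene","side")]
for n,i in zip("wcs",a):cv2.imwrite(f"pics/f_{n}.png",i)
print([proj(m,P(x,y,.04)).round().tolist() for x,y in((-.028,.075),(.028,.075),(.028,-.075),(-.028,-.075),(0,.052))])
r=lambda i,x,y,w,h:cv2.resize(i[y:y+h,x:x+w],(400,300),interpolation=cv2.INTER_CUBIC)
cv2.imwrite("pics/cf.png",np.vstack([np.hstack([r(a[0],200,60,280,210),r(a[0],270,110,80,60)]),np.hstack([r(a[1],215,220,180,135),r(a[2],240,190,200,150)])]))
E
```

```text
time: 27.6
ee_pos: [0.5015, 0.0322, 0.0696]
orientation: [150.2, 0.1, 96.3]
wrist_force: [-0.3, 0.0, -0.6]
finger_gap: 0.0853
grip_force: 0.0
time: 28.1
ee_pos: [0.4513, 0.0263, 0.1629]
orientation: [149.8, 0.2, 96.3]
wrist_force: [-0.3, -0.1, -0.0]
finger_gap: 0.0849
grip_force: 0.0
t 28.2 F [-0.8 -0.5 -0.2] gap 0.0853 grip 0.0
 deck xyz mm [  0.4  -0.7 136.7] ee [0.4505 0.0266 0.1606]
 turn(pi) [-0.0001  0.0005  0.0003]  shift units: now-axes [ 0.008 -0.006  0.084]  after-turn axes [ 0.008 -0.006  0.084]
[[267.0, 105.0], [369.0, 105.0], [360.0, 342.0], [276.0, 342.0], [318.0, 147.0]]
```

View pics/cf.png

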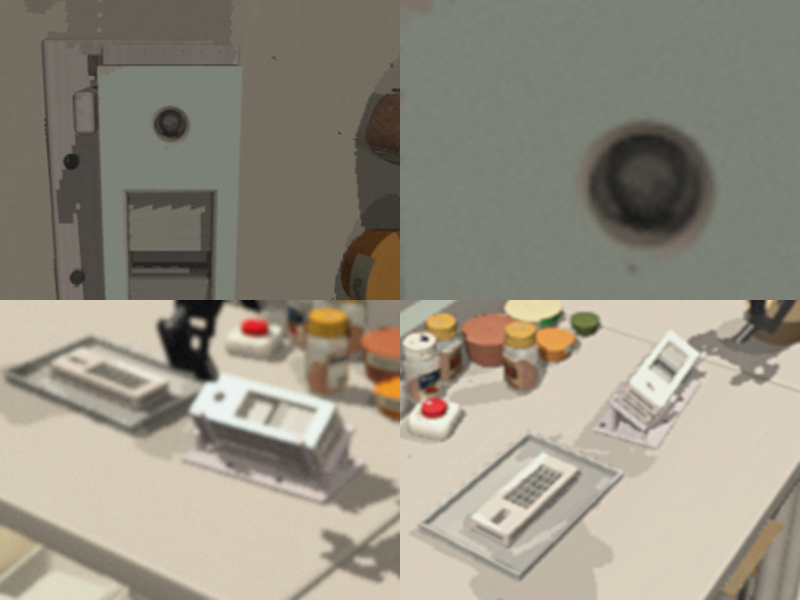

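Final view: the pin sits centred in the round hole (wrist crop (170,123)), the top cassette's edges match the flush height (width 99 px, against 102 predicted), and the grid cassette lies flat, face up, inside the tray. The bystanders are unmoved. Handing in.

```bash
python3 -c "
from cell import ctrl
print(ctrl.hand_in())"
```

```text
the job is handed in; nothing more can be done
None
```

The grid cassette lies flat in the tray, same side up, and the top cassette sits flush on the bottom one over the pin; I set it straight down over the pin after measuring, so no slide was needed, and handed in at about 28 s of the 70 s allowed; no verdict was returned.

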